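# Put a goldsmith's punches, rings and doming block back in their holders

### The job

Tidy the jeweller's bench: lay the long punch in the long slot of the wooden rack and the short punch in the short slot, put the big brass ring over the thick post of the ring stand and the small ring over the thin post, and set the steel doming block, hollows up, in the square tray. Everything must end lying flat on the bottom of its place, and the two little amber jars must be left standing where they are.

Things in the scene. Friction and masses are not known exactly. Their poses are not given: they have to be found in the camera images.
- punch_long: Long steel punch, loose, lying on the bench: a 16 x 16 mm square bar with a tapered round nose, 84 mm long overall (60 mm square shank, then a 24 mm nose narrowing to 10 mm). Origin on its axis at half its overall length (8 mm above what it lies on); x runs along it towards the nose. About 0.13 kg.
- punch_short: Short steel punch, loose, lying on the bench: the same 16 x 16 mm square bar but 56 mm long overall (40 mm shank, 16 mm nose). Origin on its axis at half its overall length (8 mm above what it lies on); x runs along it towards the nose. About 0.09 kg.
- ring_big: Big plain brass ring (napkin-ring blank), loose, lying flat: 52 mm outside, 44 mm inside diameter, 18 mm high. Origin on its axis at the underside, z up. About 0.09 kg.
- ring_small: Small plain brass ring, loose, lying flat: 32 mm outside, 24 mm inside diameter, 18 mm high. Origin on its axis at the underside, z up. About 0.06 kg.
- dome_block: Steel doming block, loose: 40 x 40 mm square, 32 mm high, with four round hollows of different sizes in its top. Origin at the centre of the underside, x and y square to its sides, z up. About 0.36 kg.
- punch_rack: Fixed low wooden rack, pale rims and darker floors, 114 mm (its x) by 100 mm (its y), with two open-topped slots side by side, both running along its x. Origin at the centre of the underside. Slot floors are 3 mm and all rims 8 mm above the bench. Long slot: inside 104 x 40 mm, centred at x = 0, y = +25 mm. Short slot: inside 78 x 40 mm, centred at x = 0, y = -25 mm (wide solid ends, so the long punch does not fit). A 10 mm divider lies between them.
- ring_stand: Fixed wooden ring stand: a base plate 70 mm (its x) by 136 mm (its y), 6 mm thick, with two upright posts, each rising 12 mm above the plate (tops 18 mm above the bench). Thick post: 26 mm diameter at x = 0, y = +33 mm. Thin post: 8 mm diameter at x = 0, y = -33 mm. Origin at the centre of the underside.
- block_tray: Fixed square wooden tray, pale rim and darker floor, 72 x 72 mm outside, 62 x 62 mm inside, floor 3 mm and rim 8 mm above the bench. Origin at the centre of the underside, x and y square to its sides.
- jar_left: Little amber glass jar with a round pale grey cap (all that shows of it from straight above), 24 mm diameter, 34 mm high, standing loose among the things on the robot's left. Not to be moved. Origin at the centre of the underside.
- jar_right: The same kind of little amber jar, standing loose among the things on the robot's right. Not to be moved. Origin at the centre of the underside.

How it is judged:
By the outcome, as a careful person would: the job done as asked, in the order asked, and still so for the second after the job is handed in, with the robot touching nothing.
It also fails if it takes over 109 s, if anything falls off the work surface, if the arm or the gripper's body presses on something with over 40 N, if the wrist force passes 120 N, or if a joint passes its speed limit or range.

### The arm

A 6-joint arm with a two-finger parallel gripper is mounted at the origin on the work surface. World frame = base frame: x ahead of the robot, y to its left, z up, the work surface at z = 0. Lengths are in m, angles in rad, forces in N, time in s.
With the tool pointing down it reaches from about 0.3 to 0.875 m from the base axis. Payload 6.4 kg.
Tool frame: the origin (TCP) lies on the centre line of the jaws, within the pads' length; the fingertips stand 14 mm ahead of it and the grasp point (between the pads) lies 5 mm behind it; z points along the fingers, y is the direction in which the jaws open and shut (so a half turn about z gives the same grasp; the last joint's range is limited). The gripper opens to 85 mm and grips with 20 to 120 N. Pads are 22 mm wide; open, the fingers measure 114 mm over their backs; the gripper's body (76 mm by 85 mm) begins 54 mm behind the grasp point. The pads swing forward as they close: fully open they stand 13 mm farther back than shut.
Start: joints at [1.083, 0.181, 1.607, -0, 1.354, -0.206], TCP at [0.16, 0.552, 0.245] pointing down, gripper open.
Joint ranges: [-2.99, 2.99], [-0.89, 2.07], [0.3, 2.58], [-1.14, 4.28], [0, 2.63], [-3.12, 3.12]. Speed limits (rad/s): [2.57, 2.57, 3.01, 3.14, 3.14, 3.14].

### API

Orientations are given as a unit quaternion [w, x, y, z].
In Python, from bench import * gives the robot as it stands.
- The arm moves only by the tool servo_tool, never from a script. Its argument "plan" is a list that holds one entry, the list of rows, each a list of 5 numbers: the shift along the world's x, y, z in m, then the turn about the world's z in rad, then the gripper command: -1 is shut, 1 is fully open, values between are in proportion. In form: [[[tx, ty, tz, roll, claw], ...]]. A call has 1 to 8 rows; each row shifts and turns the commanded pose from where the row before left it; what a row does not reach is not made up. A row lasts 1/10 s, in which the tool goes at most 50 mm and 8.59 degrees, less where a joint would pass 70% of its speed; a pose out of reach is approached as far as the arm can. A call with a gripper value outside its range is refused whole. The fingers move at their own pace and stop on an object; the grip force is fixed at half the most. Time passes only in rows, so rows that do not move let the fingers close. It gives the time, the measured TCP pose, the force and the opening at its end, in the units of the state.
- get_obs(): the state, without advancing time (a new reading comes with each control period).
- camera(name): name is "scene" or "top" or "wrist"; returns a dict with "img" (384x512x3 uint8, blue, green, red), "camera_matrix" (3x3 intrinsics, pixels), "k1" (the pictures are not rectified: a ray, as slopes to the right and down, at radius r is drawn at 1 + k1 r^2 times it, then the intrinsics apply), "rvec" (rotation vector, rad) and "tvec" (3), from world to camera coordinates, as OpenCV has them. Camera axes: x right, y down, z forward; pixel columns grow to the right and rows downward; lengths in m; the calibration is good to about 2 mm. A picture is of the moment at which its call begins. There is no depth.
- hand_in(): hands the job in, once; it reports no verdict.
Trained networks look in a picture, given as the dict that the camera call returned (one of the last four; its "shot" number tells which), for a name from the list of things; names that differ only in an ending like _2 or _b are one class to them, and where a whole thing is asked for, a point or a joint stands for the part that bears it (a point fixed in the world has none). Each returns a list of dicts, best first, with "conf" (0 to 1); they miss things now and then, are a little off and sometimes report something else, mostly with a low value. They report only what shows in the picture. A call takes as long as a camera call.
- trace(picture, thing): "mask" (384x512 bool, what is visible of it) and "rect" ([left, top, right, bottom] as shares, 0 to 1, of the picture: columns of its width, rows of its height, round what is visible of it).
- pinpoint(picture, thing): "centre" ([row, column] as shares, 0 to 1, of the picture: columns of its width, rows of its height: a listed point, or the origin of a listed thing).
The state is a dict: "time_s": time; "q": joint angles; "dq": joint speeds; "joint_efforts": joint torques, N m; "eef_pos": TCP position; "eef_rot": TCP orientation; "wrist_force": force on the tool from outside, world axes, zero at the start; "torque": the same for the moment, N m; "opening": opening from 0.0 (shut) to 1.0 (fully open).
Only numpy, scipy, OpenCV 4.12 (cv2) and the standard library are available. Lean on these libraries where they do the work, as an engineer would, in place of code of your own. Each camera call takes 0.05 s, during which the arm holds its last target.

## Working session

There is one attempt and no reset: what is moved stays moved. The work goes in short steps, Python scripts to look and compute and a tool call to move; the robot and the scene stay as the last step left them, time stands still between calls to the robot, and variables do not carry over. Pictures are saved under pics/ and viewed, and the job is handed in when it is done.

Besides the shell and the picture viewer there is one more tool, called after "Call:" by a JSON object that holds its "name" and its "arguments", one argument or row to a line. servo_tool: Moves the arm, as the interface text tells. Its arguments: {"type":"object","properties":{"plan":{"type":"array"}},"required":["plan"]}

```bash
mkdir -p pics; ls; cat > h.py <<'E'
from bench import *
import numpy as np, cv2
def ray(c,uv):
    K=np.array(c["camera_matrix"]);x=(uv[0]-K[0,2])/K[0,0];y=(uv[1]-K[1,2])/K[1,1]
    rd=np.hypot(x,y);r=rd
    for _ in range(30): r=rd/(1+c["k1"]*r*r)
    s=r/rd if rd>0 else 1
    R=cv2.Rodrigues(np.array(c["rvec"],float))[0];t=np.array(c["tvec"],float).ravel()
    return -R.T@t, R.T@np.array([x*s,y*s,1])
def at(c,uv,z):
    o,d=ray(c,uv);return o+d*(z-o[2])/d[2]
def proj(c,P):
    R=cv2.Rodrigues(np.array(c["rvec"],float))[0];t=np.array(c["tvec"],float).ravel()
    p=np.atleast_2d(P)@R.T+t;a=p[:,:2]/p[:,2:];a=a*(1+c["k1"]*(a**2).sum(1,keepdims=True))
    K=np.array(c["camera_matrix"]);return a@np.diag([K[0,0],K[1,1]])+K[:2,2]
E
python3 - <<'E'
from h import *
o=get_obs();print(o)
for n in ["scene","top","wrist"]:
    c=camera(n);cv2.imwrite(f"pics/a_{n}.png",c["img"]);print(n,ray(c,(256,192)),c["k1"],c["camera_matrix"])
E
```

```text
pics
{'time_s': 0.0, 'q': array([ 1.08270259e+00,  1.81548698e-01,  1.60800574e+00, -2.62562353e-06,
        1.35376346e+00, -2.06303714e-01]), 'dq': array([-0.00029552,  0.00102506, -0.00017516,  0.0012148 , -0.00098385,
       -0.00080024]), 'joint_efforts': array([ 1.69606938e-03, -4.44873977e+01, -3.51338375e+01, -1.57006825e-04,
        9.23768501e-03, -1.35788221e-05]), 'eef_pos': array([0.15963164, 0.55185891, 0.2443809 ]), 'eef_rot': array([-2.92314642e-04,  1.40428979e-01,  9.90090379e-01, -8.11584657e-04]), 'wrist_force': array([-0.13757493,  0.41148218,  0.67613556]), 'torque': array([0.01785018, 0.01972269, 0.01236708]), 'opening': 1.0012068520588298}
scene (array([ 0.88459727, -0.57496174,  0.71393943]), array([-0.35801479,  0.61154549, -0.70559342])) -0.0750823187700659 [[424.18213436   0.         254.65344931]
 [  0.         424.18213436 193.61341427]
 [  0.           0.           1.        ]]
top (array([ 0.46270913, -0.00535082,  1.00078873]), array([ 0.06535804,  0.02545493, -0.99755344])) -0.06351033468171617 [[403.15089949   0.         258.144905  ]
 [  0.         403.15089949 191.17568041]
 [  0.           0.           1.        ]]
wrist (array([0.09660327, 0.56901208, 0.37440332]), array([ 0.23963599, -0.08516826, -0.96722353])) -0.0451477108378319 [[277.09416964   0.         259.50584563]
 [  0.         277.09416964 193.75943753]
 [  0.           0.           1.        ]]
```

View pics/a_top.png

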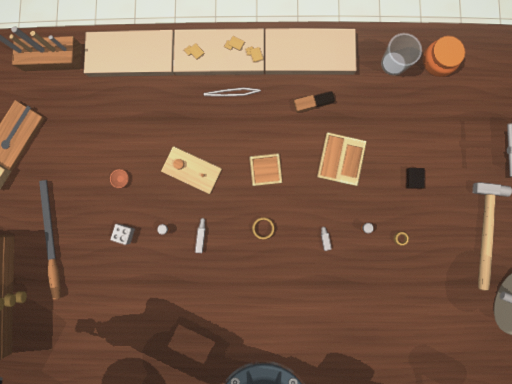

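View pics/a_scene.png

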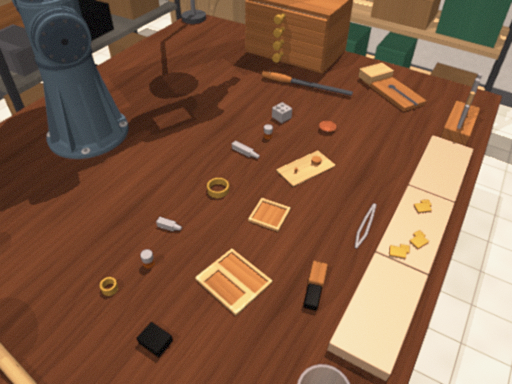

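View pics/a_wrist.png

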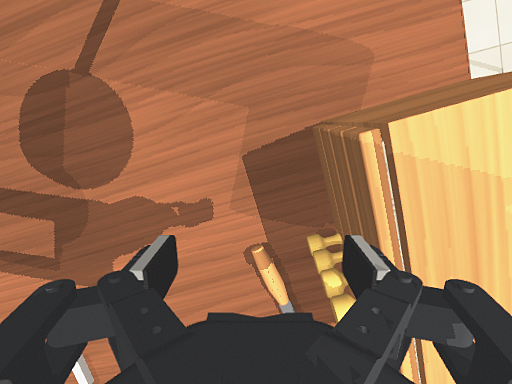

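```bash
cat > look.py <<'E'
from h import *
import sys
Z=dict(punch_long=.008,punch_short=.008,ring_big=0,ring_small=0,dome_block=0,punch_rack=0,ring_stand=0,block_tray=0,jar_left=0,jar_right=0)
E
python3 - <<'E'
from look import *
import pickle
c=camera("top");d={}
for n in Z:
    p=pinpoint(c,n);t=trace(c,n);d[n]=(p,t)
    print(n)
    for q in p[:3]:
        uv=(q["centre"][1]*512,q["centre"][0]*384);print("  pin",round(q["conf"],2),np.round(uv,1),np.round(at(c,uv,Z[n]),4))
    for q in t[:3]:
        m=q["mask"].astype(np.uint8);r=cv2.minAreaRect(cv2.findNonZero(m)) ;print("  tr",round(q["conf"],2),m.sum(),np.round(r[0],1),np.round(r[1],1),round(r[2],1))
pickle.dump((c,d),open("top0.pkl","wb"));print(get_obs()["time_s"])
E
```

```text
punch_long
  pin 0.7 [199.3 235.9] [0.4193 0.1593 0.008 ]
  tr 0.47 217 [200.5 235.5] [ 7.3 33.3] 5.2
punch_short
  pin 0.58 [322.  237.1] [ 0.4173 -0.1419  0.008 ]
  pin 0.33 [399.  237.5] [ 0.4162 -0.3313  0.008 ]
  tr 0.5 123 [324.2 238.2] [20.6  6.7] 78.7
  tr 0.41 1859 [341.2 159.3] [41.8 46.9] 12.7
ring_big
  pin 0.61 [264.1 228.3] [ 4.383e-01 -1.000e-04  0.000e+00]
  pin 0.3 [191.2 172.1] [0.5782 0.1831 0.    ]
  tr 0.47 27 [261.9 231.4] [19.9 12.5] 32.0
  tr 0.35 365 [122.1 233.4] [20.9 18.2] 14.0
ring_small
  pin 0.52 [398.  235.5] [ 0.4207 -0.3314  0.    ]
  tr 0.43 119 [401. 238.] [12. 14.] 90.0
  tr 0.33 350 [122.1 233.4] [21.2 17.7] 11.3
dome_block
  pin 0.75 [125.3 230.3] [0.4317 0.3479 0.    ]
  tr 0.93 358 [122.2 233.9] [20.6 18.7] 18.4
punch_rack
  pin 0.82 [340.9 156.1] [ 0.6185 -0.1919  0.    ]
  tr 0.61 1855 [341.2 158.8] [40.8 46.3] 11.3
ring_stand
  pin 0.75 [192.9 170.2] [0.583  0.1787 0.    ]
  tr 0.67 1532 [191.1 169.9] [55.1 28.5] 25.3
block_tray
  pin 0.79 [265.2 170.3] [ 0.5826 -0.0027  0.    ]
  tr 0.9 860 [265.5 170. ] [30.1 29.6] 84.3
jar_left
  pin 0.43 [163.8 228.2] [0.4375 0.2501 0.    ]
jar_right
  pin 0.57 [367.1 227.6] [ 0.4403 -0.2549  0.    ]
  tr 0.38 90 [366.5 228. ] [ 8. 11.] 90.0
1.2
```

```bash
python3 - <<'E'
from h import *
import pickle
c,d=pickle.load(open("top0.pkl","rb"));im=c["img"]
a=cv2.resize(im[140:260,100:270],None,fx=4.6,fy=4.6,interpolation=cv2.INTER_CUBIC);b=cv2.resize(im[120:260,250:420],None,fx=4.2,fy=4.2,interpolation=cv2.INTER_CUBIC)
cv2.imwrite("pics/b1.png",a);cv2.imwrite("pics/b2.png",b)
E
```

```text
(no output)
```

View pics/b1.png

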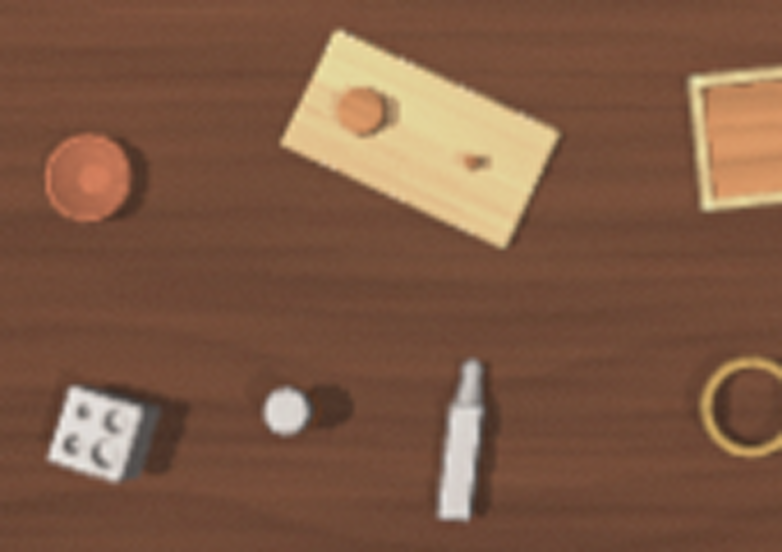

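View pics/b2.png

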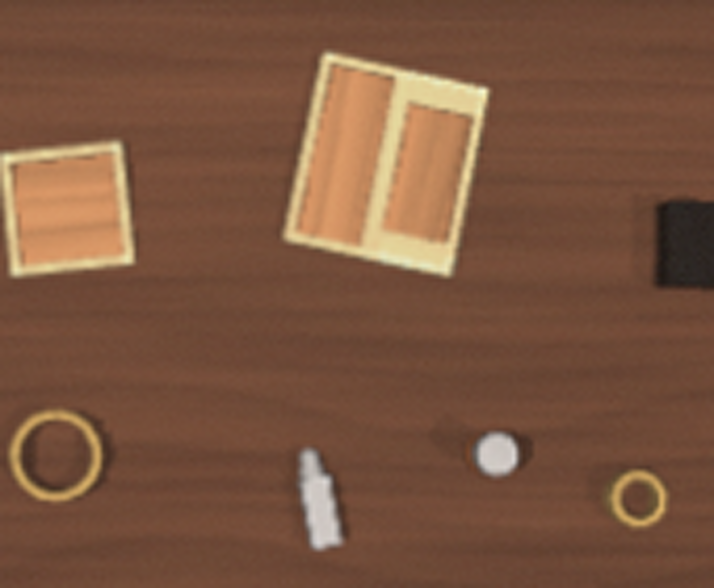

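```bash
python3 - <<'E'
from h import *
import pickle
c,d=pickle.load(open("top0.pkl","rb"));im=c["img"]
S=4;big=cv2.resize(im,None,fx=S,fy=S,interpolation=cv2.INTER_CUBIC)
g=cv2.cvtColor(big,cv2.COLOR_BGR2GRAY);hsv=cv2.cvtColor(big,cv2.COLOR_BGR2HSV)
def un(p): return (np.array(p)+.5)/S-.5
roi=dict(punch_long=(185,212,215,258,.016),punch_short=(315,335,222,255,.016),dome=(108,140,220,248,.032),ring_big=(248,278,214,244,.018),ring_small=(392,412,229,248,.018),jl=(153,172,220,238,.034),jr=(360,378,220,237,.034),rack=(312,372,125,192,.008),stand=(155,228,140,200,.006),tray=(245,288,148,190,.008))
for n,(a,b,e,f,z) in roi.items():
    sub=g[e*S:f*S,a*S:b*S]
    t,m=cv2.threshold(sub,0,255,cv2.THRESH_OTSU)
    cs=cv2.findContours(m,cv2.RETR_EXTERNAL,cv2.CHAIN_APPROX_NONE)[0]
    k=max(cs,key=cv2.contourArea)[:,0]+[a*S,e*S]
    w=np.array([at(c,un(p),z)[:2] for p in k])*1000
    r=cv2.minAreaRect(w.astype(np.float32))
    print(n,t,"ctr",np.round(r[0],1),"size",np.round(r[1],1),"ang",round(r[2],1),"circ",np.round(cv2.minEnclosingCircle(w.astype(np.float32)),1) if 0 else "", np.round(cv2.boxPoints(r).ravel()))
for n,uv in dict(thick=(100+362/4.6,140+112/4.6),thin=(100+472/4.6,140+161/4.6)).items(): print(n,at(c,uv,.018))
E
```

```text
punch_long 138.0 ctr [421.1 156.4] size [17.1 84.7] ang 83.4 circ  [378. 153. 462. 143. 464. 160. 380. 170.]
punch_short 134.0 ctr [ 414.6 -148.8] size [56.9 17.7] ang 10.2 circ  [ 385. -145.  388. -163.  444. -152.  441. -135.]
dome 139.0 ctr [423.7 349.3] size [41.8 41.9] ang 73.2 circ  [398. 335. 438. 323. 450. 363. 410. 375.]
ring_big 113.0 ctr [439.3   3.1] size [52.6 52.9] ang 4.9 circ  [411.  27. 415. -26. 468. -21. 463.  32.]
ring_small 114.0 ctr [ 414.5 -334.4] size [32.5 32.1] ang 44.8 circ  [ 392. -335.  414. -357.  437. -334.  415. -312.]
jl 139.0 ctr [436.5 246.7] size [23.4 22. ] ang 0.9 circ  [425. 257. 425. 236. 448. 236. 448. 258.]
jr 135.0 ctr [ 441.  -248.5] size [22.3 22.6] ang 90.0 circ  [ 430. -260.  452. -260.  452. -237.  430. -237.]
rack 127.0 ctr [ 611.2 -192.1] size [102.4 116.9] ang 77.5 circ  [ 543. -229.  657. -255.  679. -155.  565. -129.]
stand 142.0 ctr [584.  183.2] size [136.6  70.9] ang 65.2 circ  [523. 136. 588. 106. 645. 230. 580. 260.]
tray 125.0 ctr [584.4  -3. ] size [74.8 74.4] ang 6.3 circ  [543.  30. 551. -44. 626. -36. 618.  38.]
thick [0.59540629 0.21104106 0.018     ]
thin [0.5688933  0.15125485 0.018     ]
```

Call:
{"name": "servo_tool", "arguments": {
  "plan": [
    [[0.024,-0.036,0,0.02,1],[0.027,-0.041,0,0.02,1],[0.027,-0.041,0,0.02,1],[0.027,-0.041,-0.01,0.02,1],[0.027,-0.041,-0.015,0.02,1],[0.027,-0.041,-0.015,0.02,1],[0.027,-0.041,-0.015,0.02,1],[0.027,-0.041,-0.015,0.027,1]]
  ]
}}

```text
time_s: 2.0
eef_pos: [0.3709, 0.232, 0.1768]
eef_rot: [0.001, 0.057, 0.998, 0.0]
wrist_force: [0.4, 0.8, 0.5]
opening: 1.0
```

Call:
{"name": "servo_tool", "arguments": {
  "plan": [
    [[0.022,-0.036,-0.02,0,0],[0.02,-0.033,-0.02,0,0],[0,0,0,0,0],[0,0,0,0,0]]
  ]
}}

```text
time_s: 2.4
eef_pos: [0.412, 0.164, 0.1365]
eef_rot: [-0.001, 0.059, 0.998, 0.0]
wrist_force: [-0.7, 0.3, 0.7]
opening: 0.498
```

```bash
cat > chk.py <<'E'
from h import *
import sys
o=get_obs();q=o["eef_rot"];w,x,y,z=q
print("t",round(o["time_s"],2),"p",np.round(o["eef_pos"]*1000,1),"jaw",round(np.degrees(np.arctan2(1-2*(x*x+z*z),2*(x*y-w*z)))%180,2),"F",np.round(o["wrist_force"],1),"op",round(o["opening"],3),"q",np.round(o["q"],2))
for n in sys.argv[2:]:
    c=camera(n);cv2.imwrite(f"pics/{sys.argv[1]}_{n}.png",c["img"])
E
python3 chk.py p1 wrist
```

```text
t 2.4 p [412.  164.  136.5] jaw 83.27 F [-0.7  0.3  0.7] op 0.498 q [ 0.11  0.02  2.02  0.    1.1  -1.34]
```

View pics/p1_wrist.png

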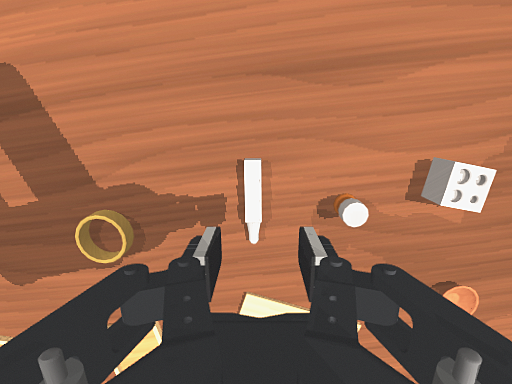

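The wrist picture shows the long punch upright at columns 244-262, rows 158-243, parallel to the jaws, with the jar at (353,212) well clear. I'll measure it from this picture too.

```bash
cat > wm.py <<'E'
from h import *
def blob(c,roi,z,thr=None,S=4):
    a,b,e,f=roi;im=c["img"][e:f,a:b];g=cv2.cvtColor(cv2.resize(im,None,fx=S,fy=S,interpolation=cv2.INTER_CUBIC),cv2.COLOR_BGR2GRAY)
    t,m=cv2.threshold(g,thr or 0,255,cv2.THRESH_BINARY if thr else cv2.THRESH_OTSU)
    k=max(cv2.findContours(m,cv2.RETR_EXTERNAL,cv2.CHAIN_APPROX_NONE)[0],key=cv2.contourArea)[:,0]
    w=np.array([at(c,((p+.5)/S-.5+[a,e]),z)[:2] for p in k])*1000
    r=cv2.minAreaRect(w.astype(np.float32));print(t,np.round(r[0],1),np.round(r[1],1),round(r[2],1));return w,r
E
python3 - <<'E'
from wm import *
c=camera("wrist");blob(c,(236,272,150,248),.016,195);blob(c,(236,272,150,248),.016,215)
E
```

```text
195.0 [421.9 154.8] [15.9 82.4] 83.8
215.0 [421.8 154.7] [15.7 82.1] 83.7
```

Call:
{"name": "servo_tool", "arguments": {
  "plan": [
    [[0.0045,-0.0078,-0.02,0.005,0],[0,0,-0.03,0,0],[0,0,-0.03,0,0],[0,0,-0.02,0,0],[0,0,-0.01,0,0],[0,0,-0.005,0,0],[0,0,0,0,0],[0,0,0,0,-1]]
  ]
}}

```text
time_s: 3.3
eef_pos: [0.4174, 0.1573, 0.0229]
eef_rot: [0.001, 0.055, 0.999, 0.0]
wrist_force: [-0.3, 0.7, -0.1]
opening: 0.341
```

Call:
{"name": "servo_tool", "arguments": {
  "plan": [
    [[0,0,0,0,-1],[0,0,0,0,-1],[0,0,0,0,-1],[0,0,0,0,-1],[0,0,0,0,-1]]
  ]
}}

```text
time_s: 3.8
eef_pos: [0.4176, 0.1571, 0.0232]
eef_rot: [0.001, 0.055, 0.998, 0.0]
wrist_force: [-1.4, 0.1, 5.3]
opening: 0.163
```

Call:
{"name": "servo_tool", "arguments": {
  "plan": [
    [[0,0,0.01,0,-1],[0,0,0.02,0,-1],[0,0,0.03,0,-1],[0,0,0.03,0,-1],[0,0,0,0,-1]]
  ]
}}

```text
time_s: 4.3
eef_pos: [0.4198, 0.1572, 0.1166]
eef_rot: [0.004, 0.055, 0.998, 0.001]
wrist_force: [0.6, 0.4, -1.0]
opening: 0.159
```

```bash
python3 chk.py p2 wrist scene
```

```text
t 4.3 p [419.8 157.2 116.6] jaw 83.71 F [ 0.6  0.4 -1. ] op 0.159 q [ 0.09  0.06  2.03 -0.    1.04 -1.37]
```

View pics/p2_wrist.png

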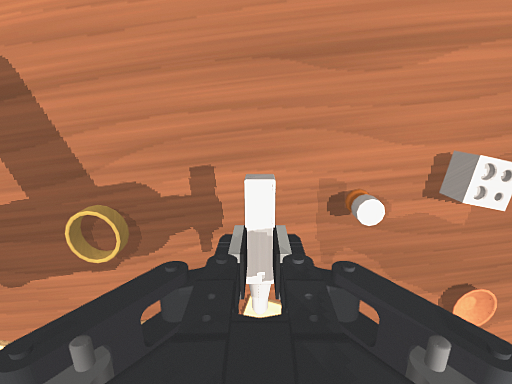

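View pics/p2_scene.png

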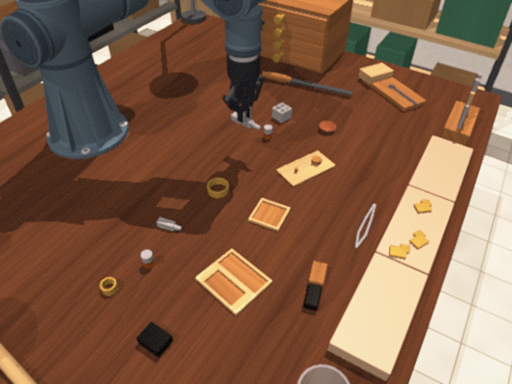

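Call:
{"name": "servo_tool", "arguments": {
  "plan": [
    [[0.015,-0.024,0,-0.014,-1],[0.025,-0.042,0,-0.014,-1],[0.025,-0.042,0,-0.014,-1],[0.025,-0.042,0,-0.014,-1],[0.025,-0.042,0,-0.014,-1],[0.025,-0.042,0,-0.014,-1],[0.025,-0.042,0,-0.014,-1],[0.02,-0.032,0,-0.01,-1]]
  ]
}}

```text
time_s: 5.2
eef_pos: [0.6015, -0.1536, 0.1101]
eef_rot: [-0.001, 0.11, 0.994, 0.0]
wrist_force: [0.5, 0.2, -0.8]
opening: 0.159
```

Call:
{"name": "servo_tool", "arguments": {
  "plan": [
    [[0.008,-0.016,0,0,-1],[0,0,0,0,-1],[0,0,0,0,-1]]
  ]
}}

```text
time_s: 5.5
eef_pos: [0.6082, -0.1665, 0.11]
eef_rot: [-0.002, 0.109, 0.994, 0.001]
wrist_force: [-0.0, 0.2, -1.4]
opening: 0.164
```

```bash
python3 chk.py p3 wrist
```

```text
t 5.5 p [ 608.2 -166.5  110. ] jaw 77.48 F [-0.   0.2 -1.4] op 0.164 q [-0.46  0.45  1.56  0.    1.14 -1.81]
```

View pics/p3_wrist.png

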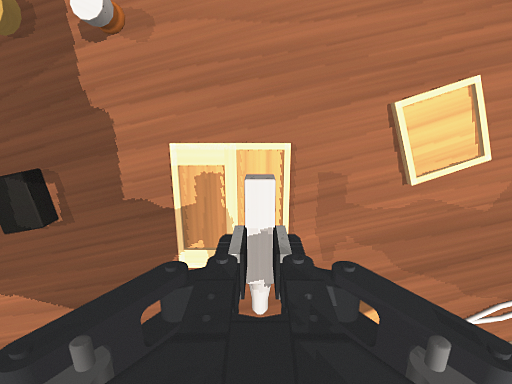

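The punch is held parallel to the rack, whose near rim runs from (169,143) to (291,143), with the long slot at columns 237-285. I'll check the rack pose by corner projection.

```bash
python3 - <<'E'
from h import *
c=camera("wrist")
print(at(c,(169,143.5),.008)*1000,at(c,(291,143),.008)*1000,at(c,(181,268),.008)*1000)
a=np.radians(-12.5);R=np.array([[np.cos(a),-np.sin(a)],[np.sin(a),np.cos(a)]])
for p in [(-57,-50),(-57,50),(57,-50)]: print(R@p+[611.2,-192.1])
E
```

```text
[ 546.14675696 -230.87383509    8.        ] [ 567.84504842 -131.69503195    8.        ] [ 659.41320654 -254.41739082    8.        ]
[ 544.7291469  -228.57774236]
[ 566.37310829 -130.94814165]
[ 656.02689171 -253.25185835]
```

Call:
{"name": "servo_tool", "arguments": {
  "plan": [
    [[0.0055,-0.0015,-0.02,0,-1],[0,0,-0.025,0,-1],[0,0,-0.02,0,-1],[0,0,-0.01,0,-1],[0,0,-0.005,0,-1],[0,0,0,0,-1],[0,0,0,0,-1]]
  ]
}}

```text
time_s: 6.3
eef_pos: [0.6158, -0.1687, 0.033]
eef_rot: [0.001, 0.109, 0.994, -0.0]
wrist_force: [-0.1, -1.3, -0.9]
opening: 0.164
```

```bash
python3 chk.py p4
```

```text
t 6.3 p [ 615.8 -168.7   33. ] jaw 77.54 F [-0.1 -1.3 -0.9] op 0.164 q [-0.45  0.57  1.56  0.    1.01 -1.81]
```

Call:
{"name": "servo_tool", "arguments": {
  "plan": [
    [[-0.0015,0,-0.004,0,-1],[0,0,-0.0025,0,-1],[0,0,0,0,-1],[0,0,0,0,-1]]
  ]
}}

```text
time_s: 6.7
eef_pos: [0.6139, -0.1689, 0.0262]
eef_rot: [0.0, 0.109, 0.994, -0.0]
wrist_force: [-2.2, 0.5, 6.4]
opening: 0.161
```

```bash
python3 chk.py p5 wrist
```

```text
t 6.7 p [ 613.9 -168.9   26.2] jaw 77.51 F [-2.2  0.5  6.4] op 0.161 q [-0.45  0.58  1.57 -0.    1.   -1.81]
```

View pics/p5_wrist.png

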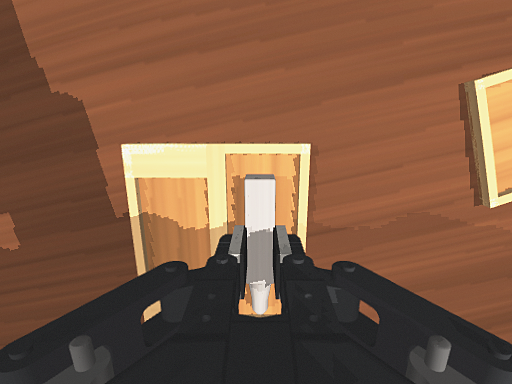

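The punch touches the slot floor (6 N), centred in the long slot. I'll release it and rise.

Call:
{"name": "servo_tool", "arguments": {
  "plan": [
    [[0,0,0,0,-0.3],[0,0,0,0,-0.3],[0,0,0,0,-0.3],[0,0,0.02,0,-0.2],[0,0,0.03,0,0],[0,0,0.03,0,0],[-0.03,-0.003,0.01,0.04,0],[-0.03,0.003,0,0.05,0]]
  ]
}}

```text
time_s: 7.55
eef_pos: [0.5548, -0.1699, 0.1179]
eef_rot: [0.002, 0.063, 0.998, -0.001]
wrist_force: [0.2, -0.9, -0.7]
opening: 0.497
```

Call:
{"name": "servo_tool", "arguments": {
  "plan": [
    [[-0.035,0.004,0,0.08,0],[-0.035,0.004,0.01,0.08,0],[-0.035,0.005,0.01,0.08,0],[-0.03,0.005,0,0.066,0],[0,0,0,0,0],[0,0,0,0,0]]
  ]
}}

```text
time_s: 8.15
eef_pos: [0.4186, -0.1509, 0.1357]
eef_rot: [0.001, -0.088, 0.996, -0.0]
wrist_force: [-0.1, -0.4, 0.2]
opening: 0.502
```

```bash
python3 chk.py p6 wrist top
```

```text
t 8.15 p [ 418.6 -150.9  135.7] jaw 100.13 F [-0.1 -0.4  0.2] op 0.502 q [-0.61  0.02  2.02  0.    1.1  -2.36]
```

View pics/p6_wrist.png

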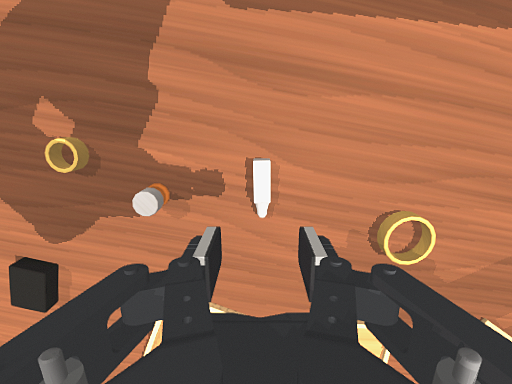

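View pics/p6_top.png

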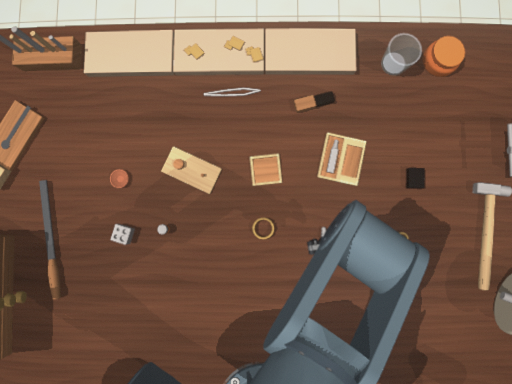

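The top picture shows the long punch in the long slot at (333,155). In the wrist picture the short punch sits at (262,187) between the jaws.

```bash
python3 - <<'E'
from wm import *
c=camera("wrist");blob(c,(245,280,150,225),.016,205)
E
```

```text
205.0 [ 415.6 -151.2] [55.2 15.3] 10.4
```

Call:
{"name": "servo_tool", "arguments": {
  "plan": [
    [[-0.007,0,-0.02,0.003,0],[0,0,-0.03,0,0],[0,0,-0.03,0,0],[0,0,-0.02,0,0],[0,0,-0.01,0,0],[0,0,-0.003,0,0],[0,0,0,0,0],[0,0,0,0,0]]
  ]
}}

```text
time_s: 9.1
eef_pos: [0.4124, -0.1511, 0.0232]
eef_rot: [0.001, -0.091, 0.996, -0.001]
wrist_force: [1.1, -0.6, -0.1]
opening: 0.497
```

Call:
{"name": "servo_tool", "arguments": {
  "plan": [
    [[0,0,0,0,-1],[0,0,0,0,-1],[0,0,0,0,-1],[0,0,0,0,-1],[0,0,0,0,-1],[0,0,0,0,-1]]
  ]
}}

```text
time_s: 9.7
eef_pos: [0.4122, -0.1511, 0.0234]
eef_rot: [0.001, -0.09, 0.996, -0.001]
wrist_force: [-0.6, 1.1, 6.0]
opening: 0.163
```

Call:
{"name": "servo_tool", "arguments": {
  "plan": [
    [[0,0,0.01,0,-1],[0,0,0.02,0,-1],[0,0,0.03,0,-1],[0,0,0.03,0,-1],[0.02,-0.008,0,-0.04,-1],[0.03,-0.013,0,-0.08,-1],[0.04,-0.013,0,-0.08,-1],[0.04,-0.013,0,-0.08,-1]]
  ]
}}

```text
time_s: 10.5
eef_pos: [0.5429, -0.1981, 0.1134]
eef_rot: [0.0, 0.051, 0.999, -0.0]
wrist_force: [0.1, -0.2, 0.3]
opening: 0.158
```

Call:
{"name": "servo_tool", "arguments": {
  "plan": [
    [[0.035,-0.012,0,-0.08,-1],[0.022,-0.006,0,-0.036,-1],[0,0,0,0,-1],[0,0,0,0,-1],[0,0,0,0,-1]]
  ]
}}

```text
time_s: 11.0
eef_pos: [0.5974, -0.2151, 0.1123]
eef_rot: [-0.001, 0.107, 0.994, 0.0]
wrist_force: [0.9, 0.3, -0.4]
opening: 0.163
```

```bash
python3 chk.py p7 wrist
```

```text
t 11.0 p [ 597.4 -215.1  112.3] jaw 77.72 F [ 0.9  0.3 -0.4] op 0.163 q [-0.53  0.45  1.55 -0.    1.15 -1.89]
```

View pics/p7_wrist.png

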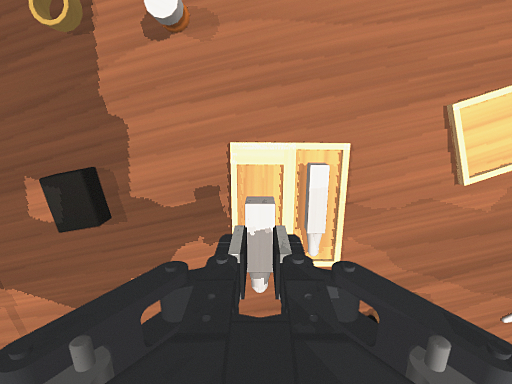

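Call:
{"name": "servo_tool", "arguments": {
  "plan": [
    [[0.0055,-0.0015,-0.02,-0.003,-1],[0,0,-0.025,0,-1],[0,0,-0.02,0,-1],[0,0,-0.01,0,-1],[0,0,-0.005,0,-1],[0,0,-0.003,0,-1],[0,0,0,0,-1],[0,0,0,0,-1]]
  ]
}}

```text
time_s: 11.85
eef_pos: [0.6046, -0.2175, 0.0304]
eef_rot: [0.001, 0.109, 0.994, -0.0]
wrist_force: [0.3, 0.3, -0.3]
opening: 0.161
```

```bash
python3 chk.py p8
```

```text
t 11.85 p [ 604.6 -217.5   30.4] jaw 77.52 F [ 0.3  0.3 -0.3] op 0.161 q [-0.53  0.58  1.55  0.    1.01 -1.88]
```

Call:
{"name": "servo_tool", "arguments": {
  "plan": [
    [[0,0,-0.0035,0,-1],[0,0,0,0,-1],[0,0,0,0,-1],[0,0,0,0,-0.4],[0,0,0,0,-0.4],[0,0,0,0,-0.4],[0,0,0.02,0,-0.4],[0,0,0.03,0,-0.4]]
  ]
}}

```text
time_s: 12.65
eef_pos: [0.6021, -0.2161, 0.0739]
eef_rot: [-0.002, 0.109, 0.994, 0.001]
wrist_force: [0.6, -0.7, 0.6]
opening: 0.3
```

Call:
{"name": "servo_tool", "arguments": {
  "plan": [
    [[-0.015,0.02,0.03,-0.1,-0.4],[-0.02,0.03,0.02,-0.14,1],[-0.02,0.035,0,-0.14,1],[-0.02,0.035,0,-0.14,1],[-0.02,0.035,0,-0.14,1],[-0.02,0.035,0,-0.14,1],[-0.025,0.03,0,-0.14,1],[-0.025,0,0,-0.14,1]]
  ]
}}

```text
time_s: 13.45
eef_pos: [0.4374, 0.0058, 0.1256]
eef_rot: [-0.001, 0.605, 0.796, 0.0]
wrist_force: [1.1, -0.9, 0.6]
opening: 0.998
```

```bash
python3 chk.py p9 wrist top
```

```text
t 13.45 p [437.4   5.8 125.6] jaw 15.51 F [ 1.1 -0.9  0.6] op 0.998 q [-0.26  0.02  2.05  0.    1.07 -0.53]
```

View pics/p9_top.png

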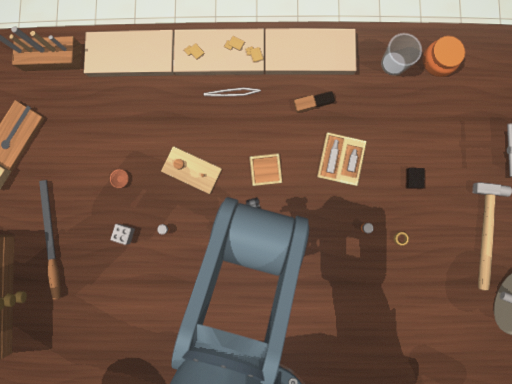

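Both punches lie in their slots, at (333,155) and (352,160). I'll turn the jaws to the stand's x axis for the rings.

Call:
{"name": "servo_tool", "arguments": {
  "plan": [
    [[0,0,0,-0.14,1],[0,0,0,-0.14,1],[0,0,0,-0.14,1],[0,0,0,-0.14,1],[0,0,0,-0.12,1],[0,0,0,0,1],[0,0,0,0,1]]
  ]
}}

```text
time_s: 14.25
eef_pos: [0.4395, 0.0025, 0.126]
eef_rot: [0.0, 0.834, 0.551, 0.0]
wrist_force: [0.8, 0.1, 0.4]
opening: 0.999
```

```bash
python3 chk.py p10 wrist
```

```text
t 14.25 p [439.5   2.5 126. ] jaw 156.9 F [0.8 0.1 0.4] op 0.999 q [-0.27  0.03  2.04 -0.    1.07  0.14]
```

View pics/p10_wrist.png

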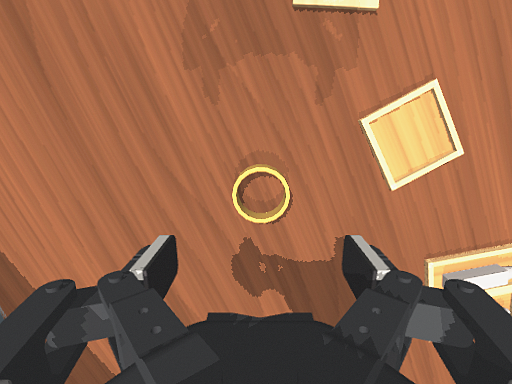

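The big ring's top rim is centred near (262,194), between the open jaws.

```bash
cat >> wm.py <<'E'
def ringfit(c,roi,z,Rout):
    a,b,e,f=roi;S=4;im=cv2.resize(c["img"][e:f,a:b],None,fx=S,fy=S,interpolation=cv2.INTER_CUBIC)
    h=cv2.cvtColor(im,cv2.COLOR_BGR2HSV);m=((h[...,0]>22)&(h[...,0]<36)&(h[...,1]>80)&(h[...,2]>150)).astype(np.uint8)
    k=max(cv2.findContours(m,cv2.RETR_EXTERNAL,cv2.CHAIN_APPROX_NONE)[0],key=cv2.contourArea)[:,0]
    w=np.array([at(c,((p+.5)/S-.5+[a,e]),z)[:2] for p in k])*1000
    (x,y),r=cv2.minEnclosingCircle(w.astype(np.float32));print("ring",round(x,1),round(y,1),"r",round(r,1));cv2.imwrite("pics/m.png",m*255)
E
python3 - <<'E'
from wm import *
c=camera("wrist");ringfit(c,(220,305,155,235),.018,26)
E
```

```text
ring 440.6 0.9 r 25.9
```

Call:
{"name": "servo_tool", "arguments": {
  "plan": [
    [[0,-0.0005,-0.02,-0.03,1],[0,0,-0.03,0,1],[0,0,-0.03,0,1],[0,0,-0.015,0,1],[0,0,-0.01,0,1],[0,0,-0.004,0,1],[0,0,0,0,1],[0,0,0,0,1]]
  ]
}}

```text
time_s: 15.15
eef_pos: [0.4398, 0.0022, 0.0176]
eef_rot: [0.001, 0.843, 0.537, 0.0]
wrist_force: [0.1, 0.1, 0.0]
opening: 1.001
```

```bash
python3 chk.py p11 wrist
```

```text
t 15.15 p [439.8   2.2  17.6] jaw 154.99 F [0.1 0.1 0. ] op 1.001 q [-0.27  0.25  2.08  0.    0.81  0.17]
```

View pics/p11_wrist.png

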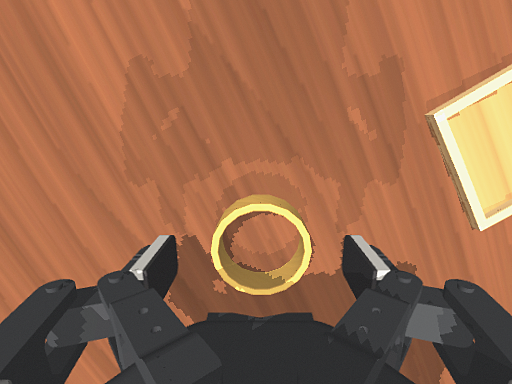

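Ring centred between the jaws (262,247). Closing.

Call:
{"name": "servo_tool", "arguments": {
  "plan": [
    [[0,0,0,0,-1],[0,0,0,0,-1],[0,0,0,0,-1],[0,0,0,0,-1],[0,0,0,0,-1],[0,0,0,0,-1]]
  ]
}}

```text
time_s: 15.8
eef_pos: [0.4396, 0.0023, 0.0178]
eef_rot: [0.0, 0.844, 0.537, 0.0]
wrist_force: [-3.2, 1.0, 10.4]
opening: 0.569
```

Call:
{"name": "servo_tool", "arguments": {
  "plan": [
    [[0,0,0.01,0,-1],[0,0,0.02,0,-1],[0,0,0.03,0,-1],[0,0,0.03,0,-1],[0,0,0,0,-1]]
  ]
}}

```text
time_s: 16.3
eef_pos: [0.442, 0.0017, 0.1111]
eef_rot: [0.003, 0.843, 0.537, 0.003]
wrist_force: [0.8, -0.5, -0.2]
opening: 0.574
```

```bash
python3 chk.py p12 wrist
```

```text
t 16.3 p [442.    1.7 111.1] jaw 154.98 F [ 0.8 -0.5 -0.2] op 0.574 q [-0.27  0.05  2.05  0.    1.03  0.17]
```

View pics/p12_wrist.png

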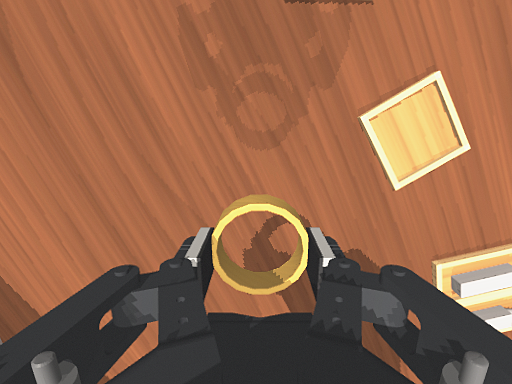

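Call:
{"name": "servo_tool", "arguments": {
  "plan": [
    [[0.015,0.02,0,0,-1],[0.025,0.034,0,0,-1],[0.026,0.036,0,0,-1],[0.026,0.036,0,0,-1],[0.026,0.036,0,0,-1],[0.023,0.031,0,0,-1],[0.011,0.014,0,0,-1],[0,0,0,0,-1]]
  ]
}}

```text
time_s: 17.15
eef_pos: [0.591, 0.2112, 0.1051]
eef_rot: [-0.0, 0.843, 0.538, -0.001]
wrist_force: [-0.1, 0.0, -0.5]
opening: 0.57
```

Call:
{"name": "servo_tool", "arguments": {
  "plan": [
    [[0,0,0,0,-1],[0,0,0,0,-1]]
  ]
}}

```text
time_s: 17.35
eef_pos: [0.5898, 0.2084, 0.1058]
eef_rot: [-0.0, 0.844, 0.537, -0.001]
wrist_force: [-0.7, 0.0, -0.5]
opening: 0.567
```

```bash
python3 chk.py p13 wrist
```

```text
t 17.35 p [589.8 208.4 105.8] jaw 154.92 F [-0.7  0.  -0.5] op 0.567 q [ 0.15  0.44  1.57 -0.    1.13  0.59]
```

View pics/p13_wrist.png

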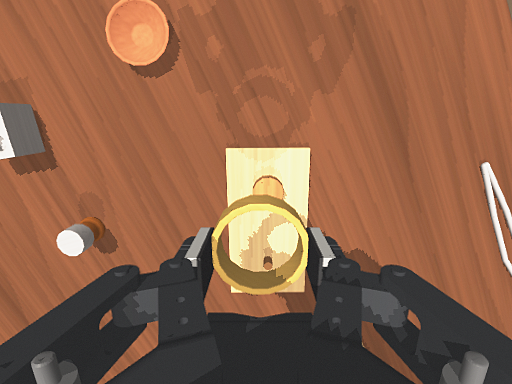

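```bash
python3 - <<'E'
from h import *
c=camera("wrist")
for uv,z in [((226,149),.006),((310,148),.006),((305,293),.006),((268,179.5),.018),((267,258),.018)]: print(uv,np.round(at(c,uv,z)*1000,1))
a=np.radians(-24.8);R=np.array([[np.cos(a),-np.sin(a)],[np.sin(a),np.cos(a)]])
for p in [(-35,68),(35,68),(35,-68),(0,33),(0,-33)]: print(R@p+[584,183.2])
E
```

```text
(226, 149) [582.5 256.4   6. ]
(310, 148) [645.7 227.8   6. ]
(305, 293) [589.  102.2   6. ]
(268, 179.5) [604.  220.8  18. ]
(267, 258) [574.  157.7  18. ]
[580.75052986 259.60969143]
[644.29495335 230.24804565]
[587.24947014 106.79030857]
[597.84191872 213.15665679]
[570.15808128 153.24334321]
```

Call:
{"name": "servo_tool", "arguments": {
  "plan": [
    [[0.007,0.003,-0.02,0,-1],[0,0,-0.02,0,-1],[0,0,-0.015,0,-1],[0,0,0,0,-1],[0,0,0,0,-1]]
  ]
}}

```text
time_s: 17.95
eef_pos: [0.5978, 0.212, 0.0519]
eef_rot: [-0.0, 0.844, 0.537, -0.0]
wrist_force: [-0.4, 0.3, -0.4]
opening: 0.571
```

```bash
python3 chk.py p14 wrist scene;python3 -c "
import cv2;a=cv2.imread('pics/p14_scene.png');cv2.imwrite('pics/p14_z.png',cv2.resize(a[60:240,170:410],None,fx=3,fy=3,interpolation=cv2.INTER_CUBIC))"
```

```text
t 17.95 p [597.8 212.   51.9] jaw 154.94 F [-0.4  0.3 -0.4] op 0.571 q [ 0.15  0.53  1.57 -0.    1.04  0.59]
```

View pics/p14_wrist.png

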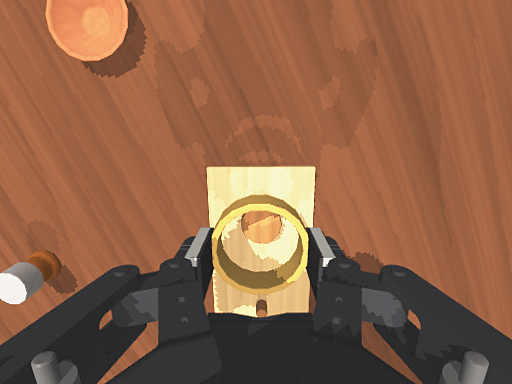

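View pics/p14_z.png

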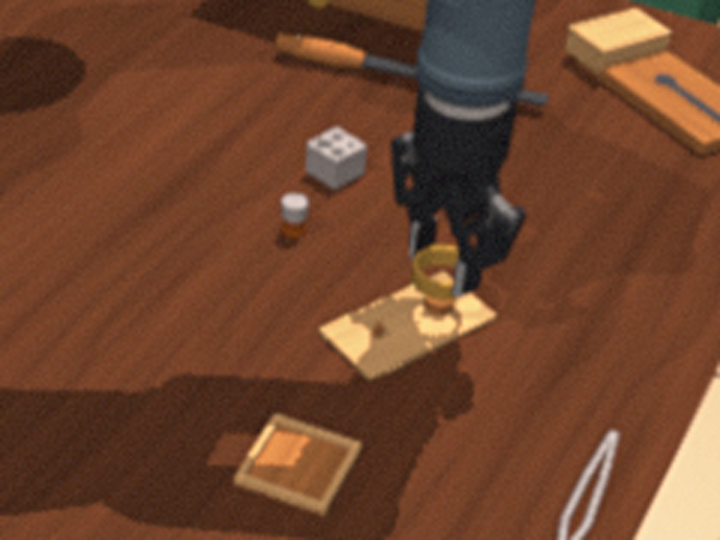

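```bash
python3 - <<'E'
from h import *
c=camera("wrist")
for uv in [(262,226),(262,304)]: print(np.round(at(c,uv,.018)*1000,1))
a=c["img"][150:330,190:340];cv2.imwrite("pics/q.png",cv2.resize(a,None,fx=3.3,fy=3.3,interpolation=cv2.INTER_CUBIC))
E
```

```text
[600.1 210.1  18. ]
[575.6 157.4  18. ]
```

View pics/q.png

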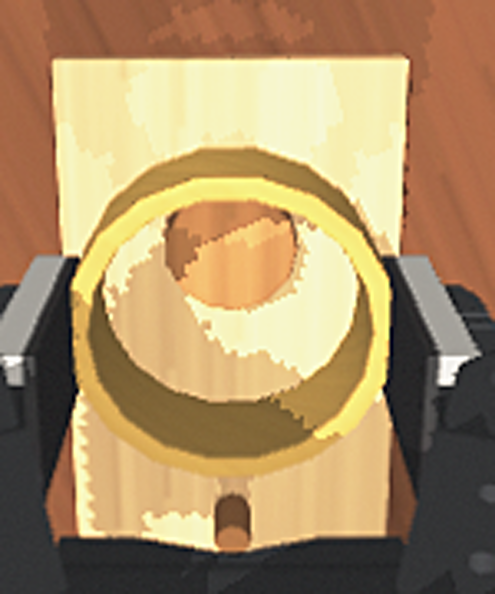

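Call:
{"name": "servo_tool", "arguments": {
  "plan": [
    [[0.0005,-0.001,-0.01,0,-1],[0,0,-0.008,0,-1],[0,0,-0.005,0,-1],[0,0,-0.0025,0,-1],[0,0,0,0,-1],[0,0,0,0,-1]]
  ]
}}

```text
time_s: 18.7
eef_pos: [0.5986, 0.2114, 0.0263]
eef_rot: [-0.0, 0.844, 0.537, 0.0]
wrist_force: [0.2, 1.6, -0.1]
opening: 0.574
```

```bash
python3 chk.py p15 wrist
```

```text
t 18.7 p [598.6 211.4  26.3] jaw 154.97 F [ 0.2  1.6 -0.1] op 0.574 q [0.15 0.57 1.57 0.   1.   0.59]
```

View pics/p15_wrist.png

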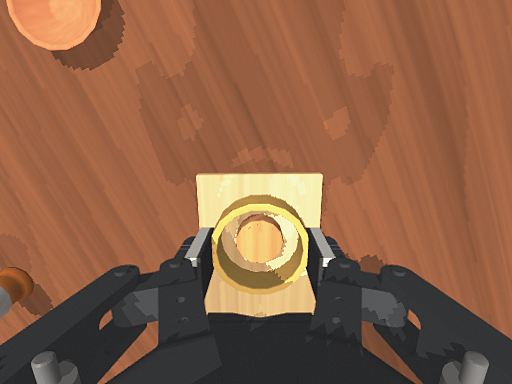

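Call:
{"name": "servo_tool", "arguments": {
  "plan": [
    [[0,0,-0.002,0,-1],[0,0,0,0,-1],[0,0,0,0,0.6],[0,0,0,0,0.6],[0,0,0,0,0.6],[0,0,0.015,0,0.6],[0,0,0.03,0,0.6],[0,0,0.03,0,0.6]]
  ]
}}

```text
time_s: 19.55
eef_pos: [0.5982, 0.2113, 0.1008]
eef_rot: [-0.0, 0.844, 0.537, -0.0]
wrist_force: [0.9, 0.2, 0.2]
opening: 0.798
```

Call:
{"name": "servo_tool", "arguments": {
  "plan": [
    [[-0.01,-0.025,0.02,0,0.6],[-0.014,-0.042,0.01,0,0.6],[-0.015,-0.045,0,0,0.6],[-0.015,-0.045,0,0,0.6],[-0.015,-0.045,0,0,0.6],[-0.015,-0.045,0,0,0.6],[-0.015,-0.045,0,0,0.6],[-0.015,-0.045,0,0,0.4]]
  ]
}}

```text
time_s: 20.35
eef_pos: [0.4841, -0.1274, 0.1309]
eef_rot: [0.001, 0.844, 0.537, 0.001]
wrist_force: [1.5, -0.9, 0.5]
opening: 0.7
```

Call:
{"name": "servo_tool", "arguments": {
  "plan": [
    [[-0.015,-0.045,0,0,0.4],[-0.015,-0.045,0,0,0.4],[-0.015,-0.045,0,0,0.4],[-0.015,-0.045,0,0,0.4],[-0.012,-0.035,0,0,0.4],[0,0,0,0,0.4],[0,0,0,0,0.4]]
  ]
}}

```text
time_s: 21.05
eef_pos: [0.4123, -0.3413, 0.1302]
eef_rot: [0.0, 0.844, 0.536, 0.0]
wrist_force: [0.1, 0.1, -0.5]
opening: 0.7
```

```bash
python3 chk.py p16 wrist top; python3 -c "
import cv2;a=cv2.imread('pics/p16_top.png');cv2.imwrite('pics/p16_z.png',cv2.resize(a[130:260,100:380],None,fx=2.8,fy=2.8,interpolation=cv2.INTER_CUBIC))"
```

```text
t 21.05 p [ 412.3 -341.3  130.2] jaw 154.84 F [ 0.1  0.1 -0.5] op 0.7 q [-0.91  0.23  1.8   0.    1.11 -0.47]
```

View pics/p16_wrist.png

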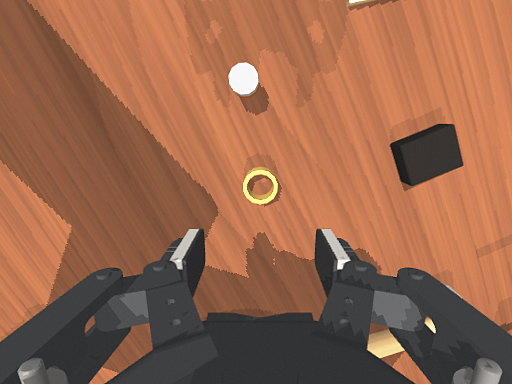

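View pics/p16_z.png

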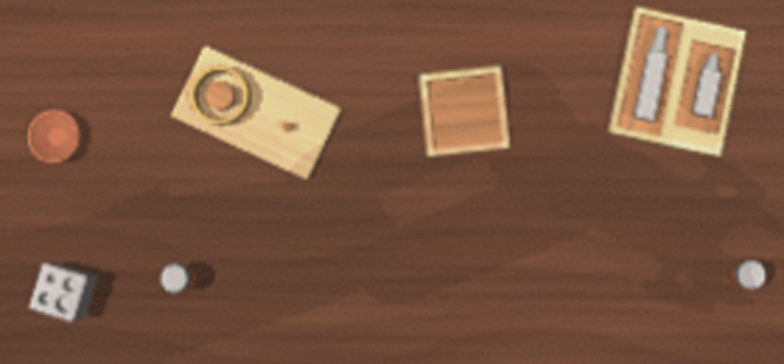

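The top picture shows the big ring around the thick post and both punches in their slots. In the wrist picture the small ring is at (261,186), clear of the jar at (244,79).

```bash
python3 - <<'E'
from wm import *
c=camera("wrist");ringfit(c,(235,290,160,212),.018,16)
E
```

```text
ring 415.7 -336.9 r 16.1
```

Call:
{"name": "servo_tool", "arguments": {
  "plan": [
    [[0.0025,0.0055,-0.02,0,0.4],[0,0,-0.03,0,0.4],[0,0,-0.03,0,0.4],[0,0,-0.018,0,0.4],[0,0,-0.01,0,0.4],[0,0,-0.004,0,0.4],[0,0,0,0,0.4],[0,0,0,0,0.4]]
  ]
}}

```text
time_s: 22.0
eef_pos: [0.4158, -0.3356, 0.0184]
eef_rot: [0.001, 0.843, 0.537, 0.0]
wrist_force: [0.3, -0.4, 0.2]
opening: 0.697
```

```bash
python3 chk.py p17 wrist
```

```text
t 22.0 p [ 415.8 -335.6   18.4] jaw 154.99 F [ 0.3 -0.4  0.2] op 0.697 q [-0.9   0.41  1.84  0.    0.88 -0.46]
```

View pics/p17_wrist.png

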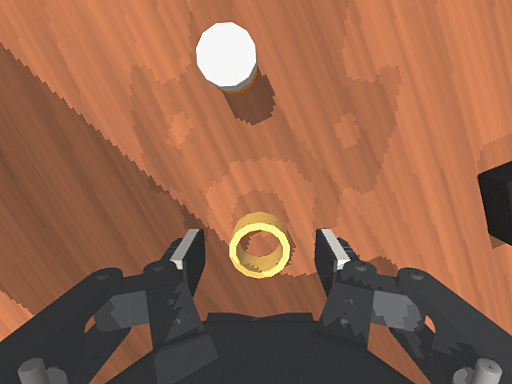

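The ring is centred at (260,250) and the jar clear. Closing and lifting.

Call:
{"name": "servo_tool", "arguments": {
  "plan": [
    [[0,0,0,0,-1],[0,0,0,0,-1],[0,0,0,0,-1],[0,0,0,0,-1],[0,0,0,0,-1],[0,0,0,0,-1],[0,0,0,0,-1]]
  ]
}}

```text
time_s: 22.75
eef_pos: [0.4154, -0.3357, 0.0184]
eef_rot: [0.001, 0.844, 0.537, 0.0]
wrist_force: [-1.7, 0.9, 6.5]
opening: 0.338
```

Call:
{"name": "servo_tool", "arguments": {
  "plan": [
    [[0,0,0.01,0,-1],[0,0,0.02,0,-1],[0,0,0.03,0,-1],[0,0,0.03,0,-1],[0.004,0.012,0.02,0,-1],[0.01,0.03,0,0,-1],[0.015,0.045,0,0,-1],[0.015,0.045,0,0,-1]]
  ]
}}

```text
time_s: 23.55
eef_pos: [0.4593, -0.2023, 0.1284]
eef_rot: [0.001, 0.844, 0.536, 0.0]
wrist_force: [1.3, 0.2, -0.5]
opening: 0.34
```

Call:
{"name": "servo_tool", "arguments": {
  "plan": [
    [[0.015,0.045,0,0,-1],[0.015,0.045,0,0,-1],[0.015,0.045,0,0,-1],[0.015,0.045,0,0,-1],[0.015,0.045,0,0,-1],[0.015,0.045,0,0,-1],[0.012,0.04,0,0,-1],[0.006,0.02,0,0,-1]]
  ]
}}

```text
time_s: 24.35
eef_pos: [0.5675, 0.1303, 0.1281]
eef_rot: [-0.0, 0.843, 0.538, 0.001]
wrist_force: [0.3, 0.4, -0.6]
opening: 0.337
```

Call:
{"name": "servo_tool", "arguments": {
  "plan": [
    [[0,0,0,0,-1],[0,0,0,0,-1]]
  ]
}}

```text
time_s: 24.55
eef_pos: [0.5668, 0.1269, 0.1276]
eef_rot: [0.0, 0.843, 0.538, -0.0]
wrist_force: [-0.2, -0.3, -0.6]
opening: 0.344
```

```bash
python3 chk.py p18
```

```text
t 24.55 p [566.8 126.9 127.6] jaw 155.03 F [-0.2 -0.3 -0.6] op 0.344 q [ 0.02  0.32  1.69 -0.    1.13  0.45]
```

Call:
{"name": "servo_tool", "arguments": {
  "plan": [
    [[0.002,0.012,0,0,-1],[0.0015,0.012,-0.02,0,-1],[0,0,-0.03,0,-1],[0,0,-0.02,0,-1],[0,0,-0.008,0,-1],[0,0,0,0,-1],[0,0,0,0,-1]]
  ]
}}

```text
time_s: 25.25
eef_pos: [0.5713, 0.1505, 0.0504]
eef_rot: [0.0, 0.844, 0.537, 0.001]
wrist_force: [0.2, 0.1, 0.1]
opening: 0.341
```

```bash
python3 chk.py p19 wrist
```

```text
t 25.25 p [571.3 150.5  50.4] jaw 154.91 F [0.2 0.1 0.1] op 0.341 q [0.06 0.46 1.69 0.   0.99 0.49]
```

View pics/p19_wrist.png

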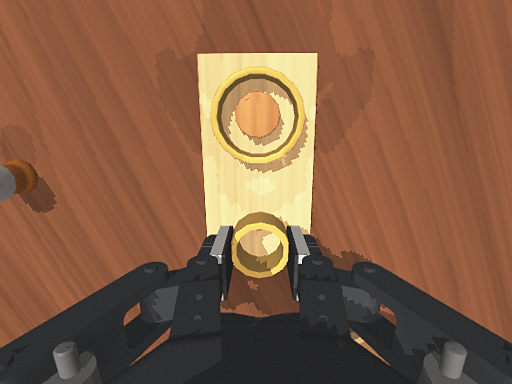

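```bash
python3 - <<'E'
from h import *
a=cv2.imread("pics/p19_wrist.png")[190:300,200:320];cv2.imwrite("pics/q2.png",cv2.resize(a,None,fx=5,fy=5,interpolation=cv2.INTER_CUBIC))
c=camera("wrist")
P=np.array([[.571,.151,.018],[.571,.151,.006],[.598,.211,.018]]);print(proj(c,P))
E
```

```text
[[257.46136725 225.11459644]
 [257.52620107 218.52060023]
 [255.52454427 116.46521565]]
```

View pics/q2.png

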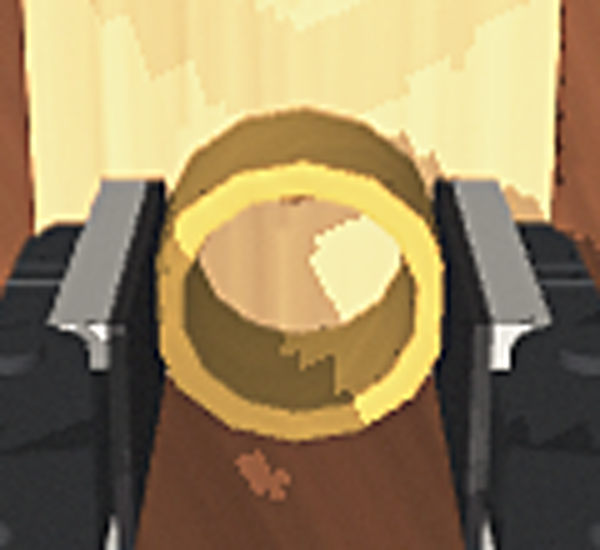

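The thin post's edge appears at (259,230), where predicted. The big ring lies flat and clear around its post at (258,114). Descending.

Call:
{"name": "servo_tool", "arguments": {
  "plan": [
    [[0,0,-0.01,0,-1],[0,0,-0.008,0,-1],[0,0,-0.005,0,-1],[0,0,-0.002,0,-1],[0,0,0,0,-1],[0,0,0,0,-1]]
  ]
}}

```text
time_s: 25.95
eef_pos: [0.5703, 0.1509, 0.0245]
eef_rot: [-0.0, 0.844, 0.537, -0.0]
wrist_force: [-2.3, -0.1, 4.7]
opening: 0.342
```

```bash
python3 chk.py p20 wrist
```

```text
t 25.95 p [570.3 150.9  24.5] jaw 154.97 F [-2.3 -0.1  4.7] op 0.342 q [ 0.06  0.5   1.69 -0.    0.95  0.49]
```

View pics/p20_wrist.png

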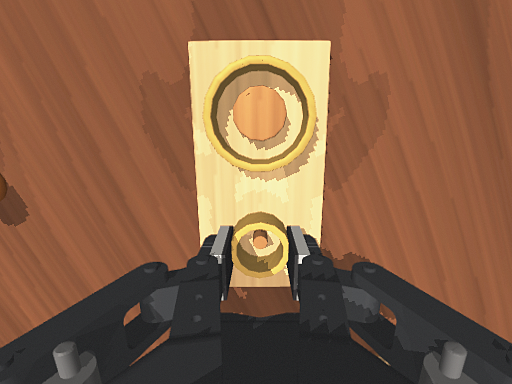

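Call:
{"name": "servo_tool", "arguments": {
  "plan": [
    [[0,0,0,0,0.0],[0,0,0,0,0.0],[0,0,0,0,0.0],[0,0,0.015,0,0.0],[0,0,0.03,0,0.0],[0,0,0.035,0,0.0],[-0.012,0.016,0.03,0,1],[-0.022,0.03,0.01,0.02,1]]
  ]
}}

```text
time_s: 26.8
eef_pos: [0.54, 0.1962, 0.1497]
eef_rot: [0.002, 0.839, 0.544, 0.004]
wrist_force: [0.3, 0.9, -0.2]
opening: 0.828
```

Call:
{"name": "servo_tool", "arguments": {
  "plan": [
    [[-0.026,0.036,0,0.03,1],[-0.026,0.036,0,0.03,1],[-0.026,0.036,0,0.03,1],[-0.022,0.03,0,0.03,1],[-0.012,0.014,0,0,1],[0,0,0,0,1],[0,0,0,0,1]]
  ]
}}

```text
time_s: 27.5
eef_pos: [0.4248, 0.349, 0.1452]
eef_rot: [0.0, 0.804, 0.595, 0.001]
wrist_force: [-0.1, 0.8, -0.8]
opening: 0.998
```

```bash
python3 chk.py p21 wrist top; python3 -c "
import cv2;a=cv2.imread('pics/p21_top.png');cv2.imwrite('pics/p21_z.png',cv2.resize(a[130:260,100:380],None,fx=2.8,fy=2.8,interpolation=cv2.INTER_CUBIC))"
```

```text
t 27.5 p [424.8 349.  145.2] jaw 163.05 F [-0.1  0.8 -0.8] op 0.998 q [ 0.47  0.24  1.76 -0.    1.15  0.77]
```

View pics/p21_wrist.png

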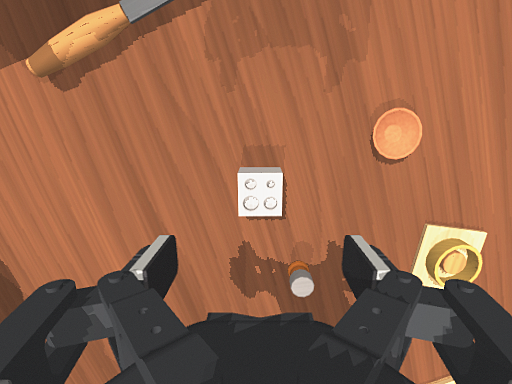

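View pics/p21_z.png

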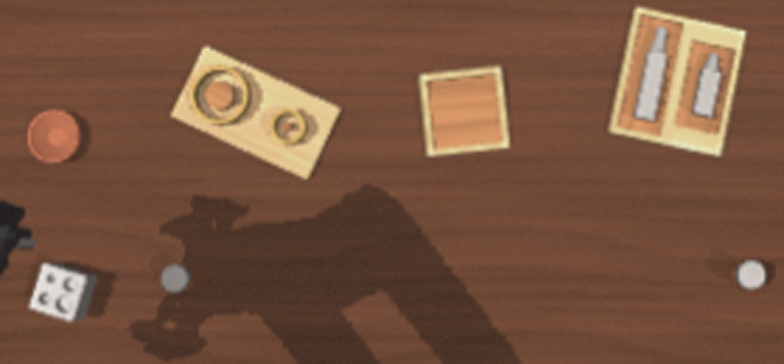

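All four earlier pieces look in place. The block's top face covers columns 238-283, rows 173-216, hollows up.

```bash
python3 - <<'E'
from wm import *
c=camera("wrist");blob(c,(228,295,155,225),.032,210)
E
```

```text
210.0 [424.8 347.1] [40.9 40.4] 72.9
```

Call:
{"name": "servo_tool", "arguments": {
  "plan": [
    [[-0.0005,-0.001,-0.02,0,1],[0,0,-0.03,0,1],[0,0,-0.03,0,1],[0,0,-0.025,0,1],[0,0,-0.01,0,1],[0,0,-0.006,0,1],[0,0,0,0,1],[0,0,0,0,1]]
  ]
}}

```text
time_s: 28.45
eef_pos: [0.4251, 0.3482, 0.0245]
eef_rot: [0.0, 0.804, 0.595, 0.001]
wrist_force: [-0.5, 0.3, 1.5]
opening: 0.994
```

Call:
{"name": "servo_tool", "arguments": {
  "plan": [
    [[0,0,0,0,-1],[0,0,0,0,-1],[0,0,0,0,-1],[0,0,0,0,-1],[0,0,0,0,-1],[0,0,0,0,-1],[0,0,0,0,-1],[0,0,0,0,-1]]
  ]
}}

```text
time_s: 29.25
eef_pos: [0.4246, 0.3482, 0.0242]
eef_rot: [0.0, 0.804, 0.595, 0.001]
wrist_force: [-0.7, -1.0, 5.6]
opening: 0.457
```

```bash
python3 chk.py p22 wrist
```

```text
t 29.25 p [424.6 348.2  24.2] jaw 162.99 F [-0.7 -1.   5.6] op 0.457 q [0.47 0.43 1.8  0.   0.91 0.77]
```

View pics/p22_wrist.png

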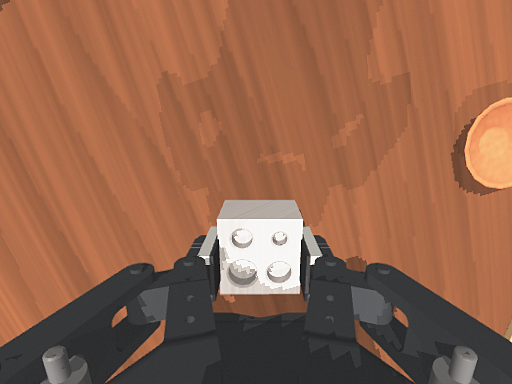

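Call:
{"name": "servo_tool", "arguments": {
  "plan": [
    [[0,0,0.01,0,-1],[0,0,0.02,0,-1],[0,0,0.03,0,-1],[0,0,0.035,0,-1],[0.008,-0.017,0.015,0,-1],[0.014,-0.03,0,0.05,-1],[0.018,-0.04,0,0.05,-1],[0.018,-0.04,0,0.05,-1]]
  ]
}}

```text
time_s: 30.1
eef_pos: [0.4817, 0.2198, 0.1335]
eef_rot: [-0.0, 0.756, 0.655, -0.0]
wrist_force: [0.7, -1.1, -3.2]
opening: 0.453
```

Call:
{"name": "servo_tool", "arguments": {
  "plan": [
    [[0.018,-0.04,0,0.05,-1],[0.018,-0.04,0,0.05,-1],[0.018,-0.04,0,0.05,-1],[0.018,-0.04,0,0.05,-1],[0.014,-0.03,0,0.05,-1],[0.01,-0.022,0,0.007,-1],[0,0,0,0,-1],[0,0,0,0,-1]]
  ]
}}

```text
time_s: 30.9
eef_pos: [0.5773, 0.0087, 0.1329]
eef_rot: [-0.001, 0.668, 0.744, -0.0]
wrist_force: [-0.1, -0.1, -3.1]
opening: 0.451
```

```bash
python3 chk.py p23 wrist
```

```text
t 30.9 p [577.3   8.7 132.9] jaw 6.22 F [-0.1 -0.1 -3.1] op 0.451 q [-0.19  0.31  1.69  0.    1.14 -0.3 ]
```

View pics/p23_wrist.png

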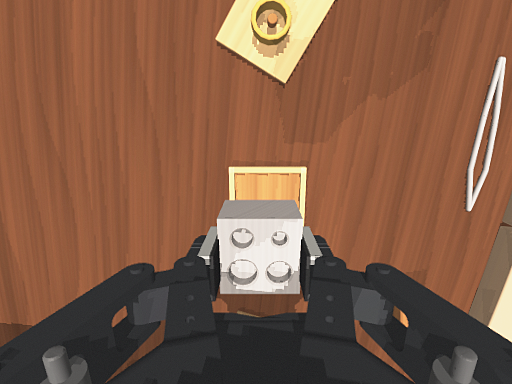

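```bash
python3 - <<'E'
from h import *
c=camera("wrist")
print(at(c,(229,167),.008)*1000,at(c,(307,167),.008)*1000)
a=np.radians(6.3);R=np.array([[np.cos(a),-np.sin(a)],[np.sin(a),np.cos(a)]])
for p in [(-36,36),(36,36)]: print(R@p+[584.4,-3])
E
```

```text
[546.13382985  27.49586582   8.        ] [618.19838654  35.45573086   8.        ]
[544.6669704  28.8321592]
[616.2321592  36.7330296]
```

Call:
{"name": "servo_tool", "arguments": {
  "plan": [
    [[0.0075,-0.0125,-0.02,0,-1],[0,0,-0.03,0,-1],[0,0,-0.025,0,-1],[0,0,-0.015,0,-1],[0,0,-0.008,0,-1],[0,0,-0.003,0,-1],[0,0,0,0,-1],[0,0,0,0,-1]]
  ]
}}

```text
time_s: 31.8
eef_pos: [0.5865, -0.0037, 0.0336]
eef_rot: [0.001, 0.667, 0.745, 0.001]
wrist_force: [-0.3, -0.4, -3.8]
opening: 0.455
```

```bash
python3 chk.py p24 wrist
```

```text
t 31.8 p [586.5  -3.7  33.6] jaw 6.31 F [-0.3 -0.4 -3.8] op 0.455 q [-0.21  0.48  1.7  -0.    0.96 -0.32]
```

View pics/p24_wrist.png

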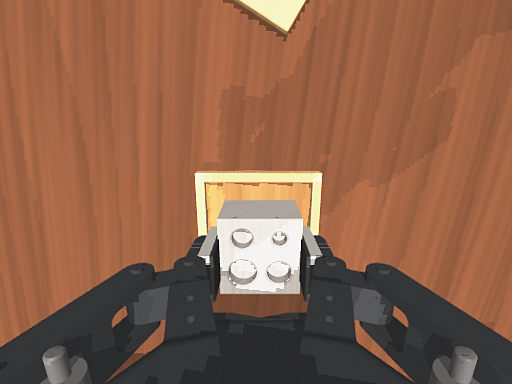

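The block is centred over the tray, whose rim spans columns 195-322. Down the last 6 mm and release.

Call:
{"name": "servo_tool", "arguments": {
  "plan": [
    [[-0.001,0,-0.004,0,-1],[0,0,-0.0022,0,-1],[0,0,0,0,-1],[0,0,0,0,-1]]
  ]
}}

```text
time_s: 32.25
eef_pos: [0.5849, -0.0038, 0.0272]
eef_rot: [0.0, 0.667, 0.745, 0.0]
wrist_force: [-2.7, -0.1, 5.6]
opening: 0.455
```

Call:
{"name": "servo_tool", "arguments": {
  "plan": [
    [[0,0,0,0,0.4],[0,0,0,0,0.4],[0,0,0,0,0.4],[0,0,0,0,0.4],[0,0,0.015,0,0.4],[0,0,0.03,0,0.4],[0,0,0.04,0,0.4],[0,0,0.04,0,0.4]]
  ]
}}

```text
time_s: 33.05
eef_pos: [0.5842, -0.0035, 0.1532]
eef_rot: [-0.0, 0.667, 0.745, -0.0]
wrist_force: [0.8, -0.0, 0.6]
opening: 0.7
```

Call:
{"name": "servo_tool", "arguments": {
  "plan": [
    [[-0.02,0,0.04,0,0.4],[-0.04,0,0.02,0,0.4],[-0.04,0,0,0,0.4],[-0.04,0,0,0,0.4],[-0.04,0,0,0,0.4],[-0.02,0,0,0,0.4],[0,0,0,0,0.4],[0,0,0,0,0.4]]
  ]
}}

```text
time_s: 33.85
eef_pos: [0.3854, -0.0039, 0.2124]
eef_rot: [0.001, 0.667, 0.745, 0.001]
wrist_force: [0.2, -0.7, 0.7]
opening: 0.698
```

```bash
python3 chk.py p25 wrist top scene; python3 -c "
import cv2;a=cv2.imread('pics/p25_top.png');cv2.imwrite('pics/p25_z.png',cv2.resize(a[130:260,100:380],None,fx=2.8,fy=2.8,interpolation=cv2.INTER_CUBIC))
a=cv2.imread('pics/p25_scene.png');cv2.imwrite('pics/p25_s.png',cv2.resize(a[80:330,90:390],None,fx=2.4,fy=2.4,interpolation=cv2.INTER_CUBIC))"
```

```text
t 33.85 p [385.4  -3.9 212.4] jaw 6.28 F [ 0.2 -0.7  0.7] op 0.698 q [-0.32 -0.25  2.09  0.    1.29 -0.43]
```

View pics/p25_z.png

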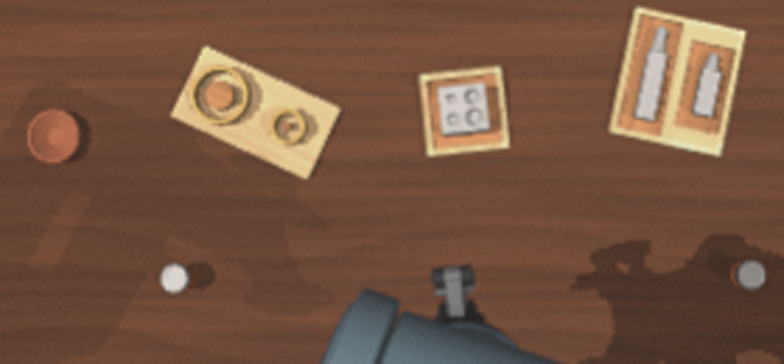

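View pics/p25_s.png

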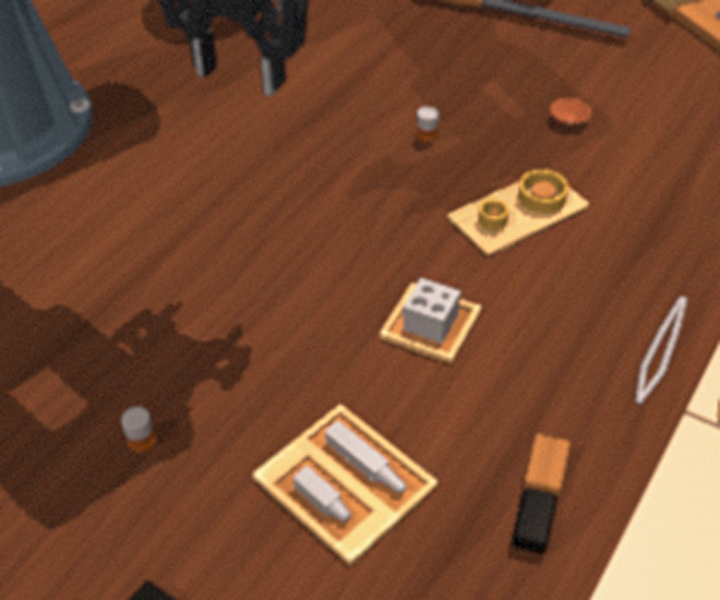

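View pics/p25_wrist.png

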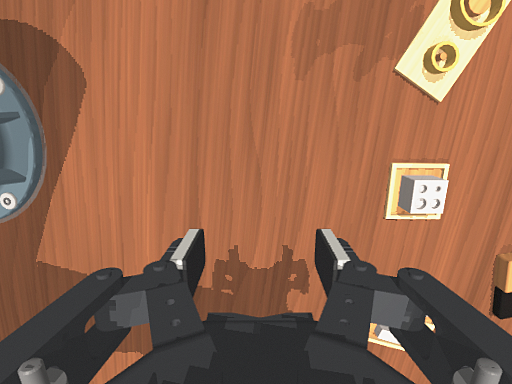

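All pieces look flat in their places and both jars stand. One numeric check, then I'll hand in.

```bash
python3 - <<'E'
from wm import *
c=camera("top")
for n,(a,b,e,f,z) in dict(jl=(153,172,220,238,.034),jr=(360,378,220,237,.034),pl=(328,339,138,176,.019),ps=(346,358,147,173,.019)).items():
    print(n);blob(c,(a,b,e,f),z)
print("dome");blob(c,(253,277,156,181),.035,150)
print(hand_in())
E
```

```text
jl
137.0 [436.3 246.8] [22.9 22.7] 18.5
jr
95.0 [ 441.  -248.5] [22.3 22.6] 90.0
pl
166.0 [ 617.4 -169.3] [15.8 82.1] 78.1
ps
164.0 [ 606.8 -217.4] [15.7 53.6] 77.9
dome
150.0 [588.  -1.] [57.4 52.2] 90.0
the job is handed in; nothing more can be done
None
```

The bench is tidied as asked and handed in at about 34 s of the 109 s allowed. I worked in the order given: long punch, short punch, big ring, small ring, then the doming block.

**Final pictures:** The last top and scene views show both punches in their slots and each ring round its own post. The block is hollows-up in the tray, with the gripper clear of everything.

**Measurements:**
- **Punches:** both lie within about 2 mm of their slot centres and parallel to the slots.
- **Jars:** both measure within 0.3 mm of where they started.
- **Forces:** the highest wrist force in any reading was about 10 N. It read 5–6 N as the long punch, small ring and block touched down. I took no touchdown reading for the short punch or the big ring, so those rest on the pictures.

**Check that failed:** The last automatic measurement of the block picked up the tray's rim and floor as well as the block, so its result is not usable. The block's placement therefore rests on the pictures and on its touchdown in the tray.

**Disagreements between sources:** The top and wrist cameras differed by 1–5 mm on fixture and part positions. I worked from positions between the two, well inside the fit clearances. Some of the trained networks' first reports were wrong or several millimetres off, so I used my own image measurements instead.

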